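# Get the custard steamer ready on the kitchen island

## Task

Get the custard steamer ready: stand the steel ring in the middle of the saucepan, set the small white ramekin upright on top of the ring and centred on it, then put the lid on the pan so that it sits level and fully home. Stand the kitchen timer upright on the wooden board, exactly midway between the saucepan and the storage canister, which may stand either way round. Set the ceramic ramekin down gently, without dropping it, and leave the mug, pepper mill and salt shaker where they are.

Things in the scene. Friction and masses are not known exactly. Their poses are not given: they have to be found in the camera images.
- board: Pale wooden board, fixed, 170 (its x) x 460 (its y) x 18 mm thick, lying on the island beyond the loose things. Origin: centre of its underside; z up. The saucepan and the canister stand on it on its long centre line, one 150 mm to each side of its centre (which one is left changes), so its centre is the point midway between them. Its top is 18 mm above its origin.
- pot: Open steel saucepan fixed on the board: outside diameter 150 mm, inside 142 mm, straight walls 82 mm high, floor 5 mm thick, so its inner floor is 5 mm and its rim 82 mm above its origin. Origin: centre of its underside (18 mm above the island), z up. A straight black handle leaves its wall along its own +x, away from the robot, at 66 to 88 mm height, ending 223 mm from the pan's axis.
- canister: White ceramic storage canister with a wooden lid and small wooden knob, fixed on the board: diameter 92 mm, 155 mm high over all. Origin: centre of its underside, z up. It is not to be handled.
- ring: Loose plain steel ring, open at both ends, used as a trivet in the pan: outside diameter 60 mm, inside 44 mm, 40 mm high, 150 g. It stands on the island with its axis upright; both faces are alike. Origin: centre of its underside, z along its axis.
- ramekin: Loose small white ceramic ramekin, an open round dish without a handle: 54 mm diameter at the foot, 62 mm at the rim, 30 mm high, wall 5 mm, floor 6 mm thick, about 130 g. Origin: centre of its underside, z up. Its foot is wider than the ring's hole: it stands on the ring's top face.
- lid: Loose round steel pan lid, right way up: diameter 164 mm, about 280 g. Origin: centre of its underside, z up. Below, a step 126 mm wide, 5 mm deep drops into the pan (8 mm play all round); the flange above it rests on the rim: when home the lid's origin is 77 mm above the pan's. On top, a black knob 28 mm wide, 28 to 52 mm above the origin, on an 18 mm neck; steel around the neck at 19 mm.
- timer: Loose round white kitchen timer, upright: 56 mm diameter between 12 and 46 mm height (narrowing to 50 mm at the foot), a grey band round it, on top an aluminium dial with a thin black bar; 60 mm high over all, about 120 g. Origin: centre of its underside, z up.
- mug: Bystander: blue ceramic mug, rim diameter 80 mm, 92 mm high, with a handle towards its own +y. Origin: centre of its underside. Leave alone.
- mill: Bystander: dark turned-wood pepper mill, 54 mm diameter, 175 mm high. Origin: centre of its underside. Leave alone.
- shaker: Bystander: glass salt shaker with a steel cap, 42 mm diameter, 78 mm high. Origin: centre of its underside. Leave alone.
There are look-alikes about, which are no part of the job. What is shaped like the lid but pink or turquoise is not meant.

How it is judged:
By the outcome, as a careful person would: the job done as asked, in the order asked, and still so for the second after the job is handed in, with the robot touching nothing.
It also fails if it takes over 96 s, if anything falls off the work surface, if the arm or the gripper's body presses on something with over 40 N, if the wrist force passes 120 N, or if a joint passes its speed limit or range.

## Robot

A 7-joint arm with a two-finger parallel gripper is mounted at the origin on the work surface. World frame = base frame: x ahead of the robot, y to its left, z up, the work surface at z = 0. Lengths are in m, angles in rad, forces in N, time in s.
With the tool pointing down it reaches from about 0.425 to 0.95 m from the base axis. Payload 4.7 kg.
Tool frame: the origin (TCP) lies midway between the tips of the shut fingers; the grasp point (between the pads) lies 19 mm behind it (grip_point_offset is the distance from the TCP to the grasp point, in m); z points along the fingers, y is the line along which they close (so a half turn about z gives the same grasp; the last joint's range is limited). The gripper opens to 87 mm and grips with 3 to 60 N. Pads are 19 mm wide; open, the fingers measure 117 mm over their backs; the gripper's body (75 mm by 190 mm) begins 51 mm behind the grasp point.
Start: joints at [1.11, 0.469, -0.049, 1.532, 0.024, 1.141, -0.082], TCP at [0.283, -0.613, 0.223] pointing down, gripper open.
Joint ranges: [-2.59, 2.59], [-0.33, 1.99], [-1.39, 1.29], [0.1, 2.45], [-1.04, 4.18], [0.21, 1.99], [-2.66, 2.66]. Speed limits (rad/s): [2.57, 2.57, 3.14, 3.14, 3.14, 3.14, 3.14].

## Interface

Orientations are given as a unit quaternion [w, x, y, z].
In Python, from bench import get_obs, grab_frame, camera_params, hand_in, outline_of, grip_point_offset gives the robot as it stands.
- The arm moves only by the shell command python3 -m handwheel 'ROWS'. ROWS is JSON, one flat list of numbers, 5 for each row, row after row: the opening in per cent of the stroke, from 0 (shut) to 100 (fully open), then the shift along the tool's x, y, z scaled (see below), then the turn about the tool's z scaled (see below). In form: [grip, x, y, z, roll, grip, x, y, z, roll, ...]. A call has 1 to 5 rows; each row shifts and turns the commanded pose from where the row before left it, along the tool's axes as they then stand; what a row does not reach is not made up. The controller multiplies each number of a shift by 0.03 m and each number of a turn by 0.15 rad. A row lasts 1/10 s, in which the tool goes at most 50 mm and 8.59 degrees, less where a joint would pass 70% of its speed; a pose out of reach is approached as far as the arm can. A call with a number of a shift or a turn outside -1 to 1 is refused whole. A call with a gripper value outside its range is refused whole. The fingers move at their own pace and stop on an object; the grip force is fixed at half the most. Time passes only in rows, so rows that do not move let the fingers close. It gives the time, the measured TCP pose, the force, the opening and the grip force at its end, in the units of the state.
- get_obs(): the state, without advancing time (a new reading comes with each control period).
- grab_frame(name): name is "scene" or "top" or "wrist"; returns the picture (400x640x3 uint8, blue, green, red); there is no depth.
- camera_params(name): a dict with "intrinsics" (3x3 intrinsics, pixels), "dist" ([k1, k2, p1, p2, k3] as OpenCV has them; the pictures are not rectified), "rvec" (rotation vector, rad) and "tvec" (3), from world to camera coordinates, as OpenCV has them. Camera axes: x right, y down, z forward; pixel columns grow to the right and rows downward; lengths in m; the calibration is good to about 2 mm. A picture is of the moment at which its call begins: read the wrist's pose just before it. camera_params takes no time and is no camera call; for the wrist camera it gives the pose at the moment of the call.
- hand_in(): hands the job in; it is judged then, once.
Trained networks look in the newest picture that a camera, given by its name, has taken for a name from the list of things; names that differ only in an ending like _2 or _b are one class to them, and where a whole thing is asked for, a point or a joint stands for the part that bears it (a point fixed in the world has none). Each returns a list of dicts, best first, with "conf" (0 to 1); they miss things now and then, are a little off and sometimes report something else, mostly with a low value. They report only what shows in the picture. A call takes as long as a camera call. They do not tell look-alikes from the thing itself.
- outline_of(camera, label): "pixels" (400x640 bool, what is visible of it) and "at" ([column, row] in pixels, amid what is visible of it).
The state is a dict: "time": time; "qpos": joint angles; "joint_vel": joint speeds; "joint_efforts": joint torques, N m; "tcp_pos": TCP position; "ee_rot": TCP orientation; "force": force on the tool from outside, world axes, zero at the start; "torque": the same for the moment, N m; "grip_width": finger opening in m; "grasp_force": force on a finger pad.
Only numpy, scipy, OpenCV 4.12 (cv2) and the standard library are available. Lean on these libraries where they do the work, as an engineer would, in place of code of your own. Each camera call takes 0.05 s, during which the arm holds its last target. There are 200 camera calls.

## Working session

There is one attempt and no reset: what is moved stays moved. The work goes in short steps, Python scripts to look and compute and a shell command to move; the robot and the scene stay as the last step left them, time stands still between calls to the robot, and variables do not carry over. Pictures are saved under pics/ and viewed, at most 14 in all, crops included, and the job is handed in when it is done.

```bash
mkdir -p pics; ls; cat > h.py <<'E'
import numpy as np, cv2
from bench import *
from scipy.spatial.transform import Rotation as R
def ray(cam,uv,z,P=None):
    P=P or camera_params(cam); K=np.array(P["intrinsics"],float)
    Rm=cv2.Rodrigues(np.array(P["rvec"],float))[0]; t=np.array(P["tvec"],float).ravel()
    n=cv2.undistortPoints(np.array(uv,float).reshape(-1,1,2),K,np.array(P["dist"],float)).reshape(-1,2)
    d=np.c_[n,np.ones(len(n))]@Rm; c=-Rm.T@t
    return c+d*((z-c[2])/d[:,2])[:,None]
def pose():
    o=get_obs(); w=o["ee_rot"]; return np.array(o["tcp_pos"]),R.from_quat([w[1],w[2],w[3],w[0]]),o
def snap(cam,name=None):
    f=grab_frame(cam)
    if name: cv2.imwrite("pics/"+name+".png",f)
    return f
E
python3 - <<'E'
from h import *
p,r,o=pose();print(p,r.as_matrix().round(3).tolist(),o["time"],o["grip_width"],grip_point_offset)
a=snap("scene","s0");b=snap("top","t0")
for c in("scene","top"):
    P=camera_params(c);Rm=cv2.Rodrigues(np.array(P["rvec"],float))[0];print(c,-Rm.T@np.array(P["tvec"],float).ravel(),P["intrinsics"])
for l in["board","pot","canister","ring","ramekin","lid","timer","mug","mill","shaker"]:
    for c in("scene","top"):
        for d in outline_of(c,l)[:3]:
            ys,xs=np.where(d["pixels"]);print(l,c,round(d["conf"],2),np.round(d["at"]),xs.min(),xs.max(),ys.min(),ys.max(),len(xs),ray(c,[d["at"]],0.0)[0].round(3))
E
```

```text
pics
[ 0.28227372 -0.61248357  0.22151856] [[0.908, 0.419, -0.001], [0.419, -0.908, 0.002], [-0.0, -0.002, -1.0]] 0.0 0.08718082396892261 0.0187
scene [1.07216624 0.51199228 1.36585249] [[501.98114204   0.         313.3678365 ]
 [  0.         501.98114204 200.5612624 ]
 [  0.           0.           1.        ]]
top [ 0.32404127 -0.0818976   1.17683954] [[389.34934209   0.         320.93739217]
 [  0.         389.34934209 200.81443918]
 [  0.           0.           1.        ]]
board scene 0.71 [310. 252.] 232 376 200 312 4648 [0.629 0.024 0.   ]
board top 0.67 [286. 170.] 223 373 132 196 4751 [0.614 0.024 0.   ]
pot scene 0.65 [268. 209.] 202 292 177 237 2574 [ 0.629 -0.177  0.   ]
pot top 0.83 [349. 150.] 321 373 80 182 2623 [ 0.676 -0.173  0.   ]
canister scene 0.96 [342. 262.] 323 358 238 288 1469 [0.578 0.112 0.   ]
canister top 0.79 [245. 160.] 223 262 139 180 1208 [0.649 0.153 0.   ]
ring scene 0.6 [312. 170.] 303 321 159 179 273 [ 0.426 -0.198  0.   ]
ring scene 0.46 [402. 250.] 394 413 240 262 354 [0.415 0.202 0.   ]
ring top 0.69 [164. 215.] 145 182 199 236 985 [0.482 0.399 
[... 493 characters left out ...]
378  0.   ]
lid top 0.95 [408. 118.] 381 431 93 140 1936 [ 0.777 -0.363  0.   ]
lid top 0.89 [497. 229.] 471 525 202 256 2311 [ 0.418 -0.614  0.   ]
lid top 0.75 [399. 289.] 372 426 262 318 2460 [ 0.247 -0.306  0.   ]
timer scene 0.71 [402. 249.] 394 414 240 262 371 [0.411 0.199 0.   ]
mug scene 0.97 [431. 297.] 419 455 274 317 1068 [0.46  0.365 0.   ]
mug top 0.65 [166. 214.] 145 182 199 235 926 [0.485 0.395 0.   ]
mill top 0.67 [153. 160.] 136 173 146 173 619 [0.656 0.443 0.   ]
shaker scene 0.75 [217. 151.] 210 223 142 164 242 [ 0.616 -0.469  0.   ]
shaker top 0.74 [436. 159.] 428 446 149 166 240 [ 0.64  -0.445  0.   ]
shaker top 0.44 [301. 224.] 290 309 217 236 310 [ 0.445 -0.019  0.   ]
```

View pics/t0.png

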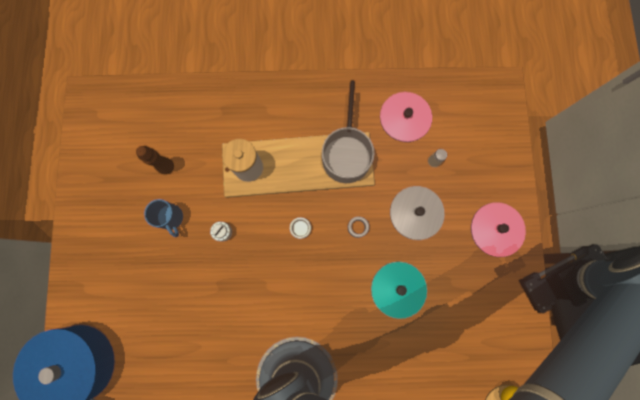

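View pics/s0.png

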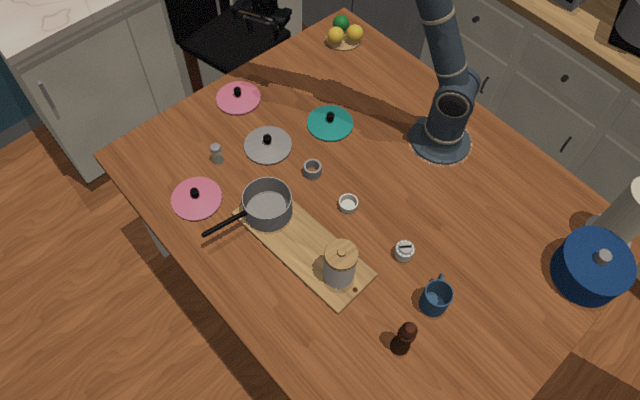

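The top picture shows the steel lid at about (417,213), ring (358,227), ramekin (300,228), timer (221,231), pan (347,155) and canister (240,155). Pink and turquoise lids are decoys. I'll refine these positions by fitting circles of known size.

```bash
cat >> h.py <<'E'
def proj(X,P):
    return cv2.projectPoints(np.asarray(X,float).reshape(-1,1,3),np.array(P["rvec"],float),np.array(P["tvec"],float),np.array(P["intrinsics"],float),np.array(P["dist"],float))[0].reshape(-1,2)
A=np.linspace(0,2*np.pi,120,endpoint=False); C=np.c_[np.cos(A),np.sin(A)]
def fit(img,P,xy,zr,win=.02,step=.001,blur=1.0):
    """centre maximising the image gradient on circles [(z,radius),..] near xy"""
    g=cv2.GaussianBlur(img.astype(np.float32),(0,0),blur)
    m=np.minimum(np.sqrt(sum(cv2.Sobel(g[:,:,k],5,1,0)**2+cv2.Sobel(g[:,:,k],5,0,1)**2 for k in range(3))),150)
    def s(c):
        v=[]
        for z,rad in zr:
            q=proj(np.c_[c+rad*C,np.full(len(C),z)],P).astype(np.float32)
            v.append(cv2.remap(m,q[:,:1],q[:,1:],cv2.INTER_LINEAR).mean())
        return np.mean(v)
    for w,st in((win,max(step,win/10)),(win/8,win/40)):
        n=np.arange(-w,w+1e-9,st); best=max(((s(np.array(xy)+[a,b]),a,b) for a in n for b in n)); xy=np.array(xy)+best[1:]
    return xy,best[0]
E
cat > coarse.py <<'E'
from h import *
G={"ring":((358,227),.04,[(.04,.03),(.04,.022)]),"ramekin":((300,228),.03,[(.03,.031),(.03,.026)]),"timer":((221,231),.05,[(.046,.028)]),
"lid":((418,213),.01,[(.008,.082)]),"knob":((420,212),.05,[(.048,.014)]),"pot":((347,155),.1,[(.1,.075),(.1,.071)]),"can":((241,155),.15,[(.14,.046)])}
F={c:snap(c) for c in("top","scene")}
for n,(uv,z,zr) in G.items():
    x=ray("top",[uv],z)[0][:2]
    print(n,x.round(4),*[np.r_[fit(F[c],camera_params(c),x,zr)].round(4) if 0 else [np.round(v,4) for v in fit(F[c],camera_params(c),x,zr)] for c in F])
co=ray("top",[(222,143),(369,133),(374,184),(226,195)],.018);print(co.round(3).tolist(),co.mean(0))
E
python3 coarse.py
```

```text
ring [ 0.4289 -0.1883] [array([ 0.4309, -0.1883]), np.float32(147.3009)] [array([ 0.4294, -0.1913]), np.float32(148.1411)]
ramekin [ 0.4304 -0.018 ] [array([ 0.4349, -0.0135]), np.float32(144.2127)] [array([ 0.4329, -0.0175]), np.float32(140.6684)]
timer [0.4244 0.2106] [array([0.4254, 0.2156]), np.float32(150.0)] [array([0.4254, 0.2151]), np.float32(149.9161)]
lid [ 0.4703 -0.3741] [array([ 0.4733, -0.3721]), np.float32(149.9974)] [array([ 0.4703, -0.3761]), np.float32(149.9558)]
knob [ 0.4681 -0.3701] [array([ 0.4721, -0.3676]), np.float32(150.0)] [array([ 0.4761, -0.3676]), np.float32(148.0498)]
pot [ 0.6301 -0.1586] [array([ 0.6351, -0.1591]), np.float32(136.2116)] [array([ 0.6401, -0.1596]), np.float32(144.8)]
can [0.6222 0.1342] [array([0.6282, 0.1432]), np.float32(125.7802)] [array([0.6127, 0.1297]), np.float32(118.4841)]
[[0.7, 0.222, 0.018], [0.723, -0.235, 0.018], [0.561, -0.244, 0.018], [0.536, 0.206, 0.018]] [ 0.63000087 -0.01272841  0.018     ]
```

```bash
sed -i 's/,150)/,600)/' h.py
python3 -m handwheel '[100,0,0,0,0.962, 100,0,0,0,0.962, 100,0,0,0,0.962]'
python3 -m handwheel '[100,1,-0.9,0,0, 100,1,-0.9,0,0, 100,1,-0.9,0,0, 100,1,-0.9,0,0, 100,0.9,-0.9,0,0]'
python3 -m handwheel '[100,0,-1,0,0, 100,0,-1,0,0, 100,0,-1,0,0, 100,0,-1,0,0, 100,0,-1,0,0]'
python3 -m handwheel '[100,0,-1,0,0, 100,0,-1,0,0, 100,0,-1,0,0, 100,0,-1,0,0, 100,0,-0.5,0,0]'
python3 - <<'E'
from h import *
p,r,o=pose();print(p,r.as_matrix().round(3).tolist(),o["time"],o["qpos"])
P=camera_params("wrist");Rm=cv2.Rodrigues(np.array(P["rvec"],float))[0];print(-Rm.T@np.array(P["tvec"],float).ravel(),Rm.round(2).tolist())
f=snap("wrist","w1")
print(fit(f,P,(.4305,-.1895),[(.04,.03),(.04,.022)]))
E
python3 coarse.py
```

```text
time: 1.5
tcp_pos: [0.2825, -0.6131, 0.2226]
ee_rot: [0.0, 1.0, -0.004, 0.0]
force: [-0.5, 1.1, 0.1]
grip_width: 0.0869
grasp_force: 0.0
time: 2.0
tcp_pos: [0.4312, -0.4768, 0.2227]
ee_rot: [0.0, 1.0, -0.0, 0.0]
force: [-0.4, -0.5, -0.5]
grip_width: 0.0871
grasp_force: 0.0
time: 2.5
tcp_pos: [0.4298, -0.327, 0.2227]
ee_rot: [0.0, 1.0, -0.001, 0.0]
force: [0.9, 0.6, 1.6]
grip_width: 0.0871
grasp_force: 0.0
time: 3.0
tcp_pos: [0.4301, -0.1904, 0.2228]
ee_rot: [-0.0, 1.0, 0.001, 0.0]
force: [0.3, 0.1, 0.1]
grip_width: 0.0871
grasp_force: 0.0
[ 0.43010405 -0.19039874  0.22283106] [[1.0, 0.002, 0.0], [0.002, -1.0, 0.001], [0.0, -0.001, -1.0]] 3.0 [ 0.46647188  0.14047824 -0.15360115  1.99348315  0.02457017  1.00911036
 -1.26727928]
[ 0.49579074 -0.18990098  0.38398488] [[0.0, -1.0, -0.0], [-0.97, -0.0, 0.24], [-0.24, 0.0, -0.97]]
(array([ 0.432, -0.188]), np.float32(270.04703))
ring [ 0.4289 -0.1883] [array([ 0.4224, -0.1808]), np.float32(53.1862)] [array([ 0.4299, -0.1908]), np.float32(161.578)]
ramekin [ 0.4304 -0.018 ] [array([ 0.4329, -0.017 ]), np.float32(223.6038)] [array([ 0.4334, -0.0185]), np.float32(267.1404)]
timer [0.4244 0.2106] [array([0.4259, 0.2156]), np.float32(346.5954)] [array([0.4254, 0.2146]), np.float32(320.5626)]
lid [ 0.4703 -0.3741] [array([ 0.4733, -0.3726]), np.float32(125.5614)] [array([ 0.4698, -0.3761]), np.float32(203.8779)]
knob [ 0.4681 -0.3701] [array([ 0.4721, -0.3701]), np.float32(276.6207)] [array([ 0.4716, -0.3731]), np.float32(400.7027)]
pot [ 0.6301 -0.1586] [array([ 0.6366, -0.1606]), np.float32(190.0558)] [array([ 0.6401, -0.1601]), np.float32(224.1904)]
can [0.6222 0.1342] [array([0.6272, 0.1437]), np.float32(166.9297)] [array([0.6122, 0.1312]), np.float32(169.2892)]
[[0.7, 0.222, 0.018], [0.723, -0.235, 0.018], [0.561, -0.244, 0.018], [0.536, 0.206, 0.018]] [ 0.63000087 -0.01272841  0.018     ]
```

View pics/w1.png

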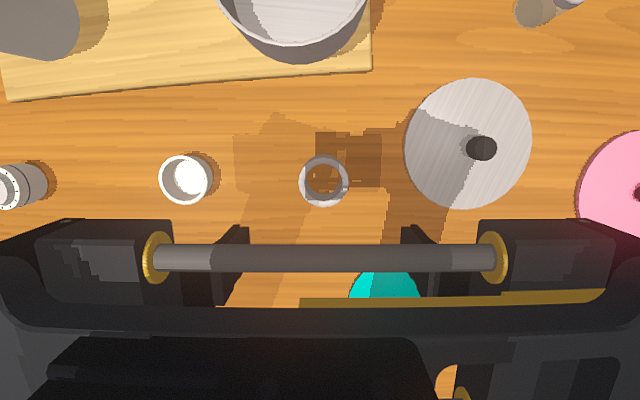

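The wrist view shows the ring at (324,181), which maps to about (0.432, -0.188). The tool is already above it, so I'll descend, grip and lift.

```bash
python3 -m handwheel '[100,0.05,-0.06,1,0, 100,0,0,1,0, 100,0,0,1,0, 100,0,0,1,0, 100,0,0,1,0]'
python3 -m handwheel '[100,0,0,1,0, 100,0,0,0.6,0, 100,0,0,0.35,0, 100,0,0,0,0, 0,0,0,0,0]'
python3 -m handwheel '[0,0,0,0,0, 0,0,0,0,0, 0,0,0,0,0, 0,0,0,0,0, 0,0,0,0,0]'
```

```text
time: 3.65
tcp_pos: [0.4316, -0.1934, 0.0715]
ee_rot: [0.001, 1.0, -0.002, 0.0]
force: [0.1, 0.2, 0.6]
grip_width: 0.087
grasp_force: 0.0
time: 4.15
tcp_pos: [0.4321, -0.1922, 0.0145]
ee_rot: [0.0, 1.0, -0.001, 0.0]
force: [0.0, -0.8, -0.4]
grip_width: 0.0838
grasp_force: 0.0
time: 4.65
tcp_pos: [0.432, -0.1912, 0.0146]
ee_rot: [0.0, 1.0, -0.0, 0.0]
force: [-0.5, 1.5, 6.4]
grip_width: 0.0583
grasp_force: 30.0
```

```bash
python3 -m handwheel '[0,0,0,-0.5,0, 0,0,0,-1,0, 0,0,0,-1,0, 0,0,0,-1,0, 0,0,0,-1,0]'
python3 -m handwheel '[0,0,0,-1,0, 0,0.6,-0.1,0,0, 0,1,-0.2,0,0, 0,1,-0.2,0,0, 0,1,-0.2,0,0]'
python3 -m handwheel '[0,1,-0.2,0,0, 0,1,-0.1,0,0, 0,0.7,0,0,0, 0,0.4,0,0,0, 0,0,0,0,0]'
python3 - <<'E'
from h import *
P=camera_params("wrist");f=snap("wrist","w2");p,r,o=pose();print(p,o["grip_width"])
for zr in([(.1,.075)],[(.1,.071)],[(.1,.075),(.1,.071)],[(.023,.071)]): print(fit(f,P,(.637,-.160),zr,.025))
for c in("scene",):
  f=snap(c); print([fit(f,camera_params(c),(.637,-.160),zr,.02) for zr in ([(.1,.075)],[(.1,.071)])])
E
```

```text
time: 5.15
tcp_pos: [0.4308, -0.1914, 0.1499]
ee_rot: [-0.0, 1.0, -0.001, -0.0]
force: [-0.3, -0.6, -1.3]
grip_width: 0.058
grasp_force: 30.0
time: 5.65
tcp_pos: [0.54, -0.1705, 0.1787]
ee_rot: [0.0, 1.0, -0.001, -0.0]
force: [0.7, -0.3, -1.3]
grip_width: 0.0585
grasp_force: 30.0
time: 6.15
tcp_pos: [0.633, -0.1614, 0.1781]
ee_rot: [-0.0, 1.0, -0.0, -0.0]
force: [0.2, 0.6, -1.3]
grip_width: 0.0582
grasp_force: 30.0
[ 0.63182793 -0.16176034  0.17826544] 0.058024654522172064
(array([ 0.635125, -0.159375]), np.float32(165.97395))
(array([ 0.6395  , -0.159375]), np.float32(238.22694))
(array([ 0.6395  , -0.159375]), np.float32(183.68607))
(array([ 0.645125, -0.17875 ]), np.float32(193.33864))
[(array([ 0.6405, -0.1615]), np.float32(154.65562)), (array([ 0.6425, -0.1575]), np.float32(148.15117))]
```

View pics/w2.png

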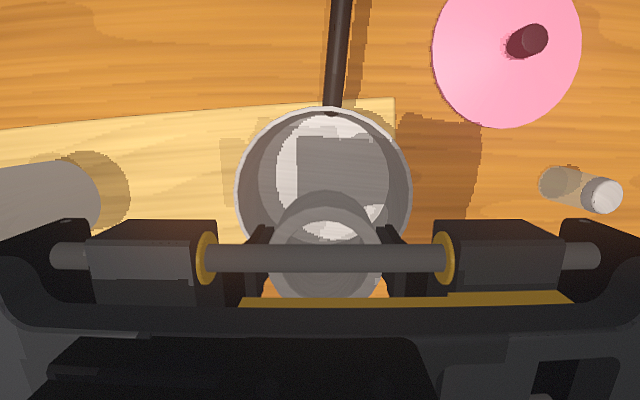

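The pan's mouth shows around (323,185), centre about (0.638, -0.160). The ring in the gripper is almost above it.

```bash
python3 -m handwheel '[0,0.2,-0.06,0,0, 0,0,0,1,0, 0,0,0,1,0, 0,0,0,1,0, 0,0,0,1,0]'
python3 -m handwheel '[0,0,0,0.4,0, 0,0,0,0.15,0, 0,0,0,0.1,0, 0,0,0,0,0, 0,0,0,0,0]'
```

```text
time: 6.75
tcp_pos: [0.6382, -0.1601, 0.0585]
ee_rot: [0.0, 1.0, -0.001, 0.0]
force: [0.2, -0.2, -1.8]
grip_width: 0.0581
grasp_force: 30.0
time: 7.25
tcp_pos: [0.6395, -0.16, 0.0411]
ee_rot: [0.0, 1.0, -0.001, 0.001]
force: [-0.2, 0.2, -1.9]
grip_width: 0.058
grasp_force: 30.0
```

```bash
python3 -m handwheel '[0,-0.03,0,0.07,0, 0,0,0,0.04,0, 0,0,0,0.02,0, 0,0,0,0,0, 0,0,0,0,0]'
```

```text
time: 7.75
tcp_pos: [0.6381, -0.16, 0.0377]
ee_rot: [0.0, 1.0, -0.001, 0.001]
force: [-2.9, 0.8, 8.2]
grip_width: 0.058
grasp_force: 30.0
```

```bash
python3 -m handwheel '[85,0,0,0,0, 85,0,0,0,0, 85,0,0,0,0, 85,0,0,0,0, 85,0,0,-0.3,0]'
python3 -m handwheel '[85,0,0,-1,0, 85,0,0,-1,0, 85,0,0,-1,0, 85,0,0,-1,0, 85,0,0,-1,0]'
python3 -m handwheel '[100,-0.4,-0.1,-0.5,0, 100,-1,-0.7,0,0, 100,-1,-0.8,0,0, 100,-1,-0.8,0,0, 100,-1,-0.8,0,0]'
python3 -m handwheel '[100,-1,-0.8,0,0, 100,-1,-0.7,0,0, 100,-0.4,0,0,0, 100,0,0,0,0, 100,0,0,0,0]'
python3 - <<'E'
from h import *
P=camera_params("wrist");f=snap("wrist","w3");p,r,o=pose();print(p,o["grip_width"])
print(fit(f,P,(.433,-.017),[(.03,.031),(.03,.026)],.015))
print("ringwrist",fit(f,P,(.638,-.16),[(.063,.03),(.063,.022)],.015))
f=snap("top","t3"); Q=camera_params("top")
print("pot",fit(f,Q,(.638,-.16),[(.1,.075)],.015),fit(f,Q,(.638,-.16),[(.1,.071)],.015),"ring",fit(f,Q,(.638,-.16),[(.063,.03),(.063,.022)],.02))
u=proj([(.638,-.16,.08)],Q)[0].astype(int);cv2.imwrite("pics/t3c.png",cv2.resize(f[u[1]-45:u[1]+45,u[0]-60:u[0]+60],None,fx=6,fy=6,interpolation=2));print(u)
E
```

```text
time: 8.25
tcp_pos: [0.6365, -0.1596, 0.0436]
ee_rot: [-0.0, 1.0, -0.001, -0.001]
force: [0.7, -0.3, -0.0]
grip_width: 0.0735
grasp_force: 0.0
time: 8.75
tcp_pos: [0.6376, -0.1598, 0.1966]
ee_rot: [0.0, 1.0, -0.001, 0.0]
force: [0.0, -0.0, 0.6]
grip_width: 0.0741
grasp_force: 0.0
time: 9.25
tcp_pos: [0.5046, -0.0628, 0.2103]
ee_rot: [0.0, 1.0, -0.001, 0.0]
force: [0.4, 0.5, 0.1]
grip_width: 0.0871
grasp_force: 0.0
time: 9.75
tcp_pos: [0.4349, -0.0193, 0.2103]
ee_rot: [0.0, 1.0, -0.001, 0.001]
force: [-0.7, -0.3, 0.6]
grip_width: 0.0868
grasp_force: 0.0
[ 0.43513593 -0.01939916  0.21016206] 0.08696650290493012
(array([ 0.433375, -0.01625 ]), np.float32(351.6057))
ringwrist (array([ 0.625625, -0.145   ]), np.float32(82.025696))
pot (array([ 0.639125, -0.1615  ]), np.float32(187.85884)) (array([ 0.63575, -0.1585 ]), np.float32(200.6129)) ring (array([ 0.6275, -0.158 ]), np.float32(166.212))
[346 154]
```

View pics/t3c.png

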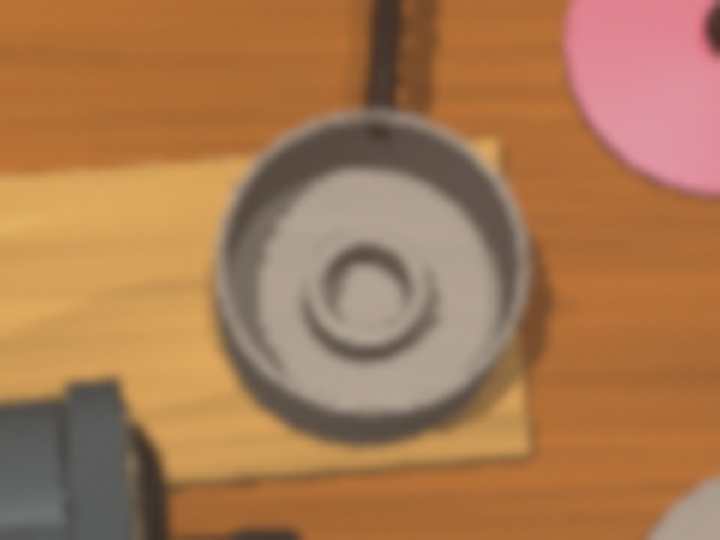

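View pics/w3.png

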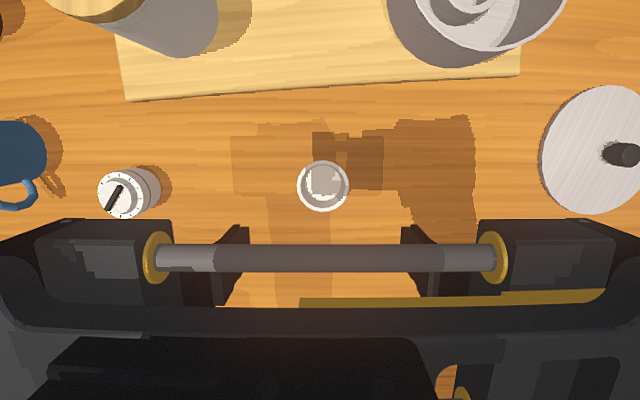

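The crop shows the ring standing in the pan, and the ramekin is at (323,186) in the wrist view. I'll compare the ring and pan centres numerically and carry on.

```bash
python3 - <<'E'
from h import *
f=lambda x,y:(286+x/6-.42,109+y/6-.42)
print("ring",ray("top",[f(367,293)],.063),"rim L,R,T",ray("top",[f(217,265),f(529,262),f(372,110),f(370,416)],.1).round(4))
print("floor front",ray("top",[f(370,414)],.023), "ring top edges L R",ray("top",[f(304,295),f(430,295)],.063))
E
```

```text
ring [[ 0.63328757 -0.16022906  0.063     ]] rim L,R,T [[ 0.6383 -0.0866  0.1   ]
 [ 0.6367 -0.2354  0.1   ]
 [ 0.7141 -0.1629  0.1   ]
 [ 0.5631 -0.1572  0.1   ]]
floor front [[ 0.58126802 -0.1625915   0.023     ]] ring top edges L R [[ 0.63291864 -0.12920763  0.063     ]
 [ 0.63163082 -0.19119077  0.063     ]]
```

```bash
python3 -m handwheel '[100,0.8,0.9,0,0, 100,0.8,0.9,0,0, 100,0.8,0.9,0,0, 100,0.8,0.9,0,0, 100,0.6,0.9,0,0]'
python3 -m handwheel '[100,0,0.2,0,0, 100,0,0,0,0, 100,0,0,0,0]'
python3 - <<'E'
from h import *
P=camera_params("wrist");f=snap("wrist","w4");p,r,o=pose();print(p,o["grip_width"])
for zr in([(.1,.075)],[(.1,.071)],[(.063,.03)],[(.063,.022)],[(.063,.03),(.063,.022)]): print(zr,fit(f,P,(.637,-.16),zr,.012))
E
```

```text
time: 10.35
tcp_pos: [0.5497, -0.1558, 0.2091]
ee_rot: [-0.0, 1.0, -0.001, 0.0]
force: [0.6, 0.3, -0.4]
grip_width: 0.0868
grasp_force: 0.0
time: 10.65
tcp_pos: [0.5474, -0.1591, 0.2092]
ee_rot: [-0.0, 1.0, -0.0, -0.001]
force: [0.2, 1.0, 1.1]
grip_width: 0.0873
grasp_force: 0.0
[ 0.54735403 -0.15859579  0.20943015] 0.08727977264507501
[(0.1, 0.075)] (array([ 0.6379, -0.1639]), np.float32(198.84752))
[(0.1, 0.071)] (array([ 0.6391, -0.1591]), np.float32(340.65378))
[(0.063, 0.03)] (array([ 0.6325, -0.1663]), np.float32(156.25694))
[(0.063, 0.022)] (array([ 0.637 , -0.1594]), np.float32(392.94577))
[(0.063, 0.03), (0.063, 0.022)] (array([ 0.637 , -0.1594]), np.float32(241.82611))
```

View pics/w4.png

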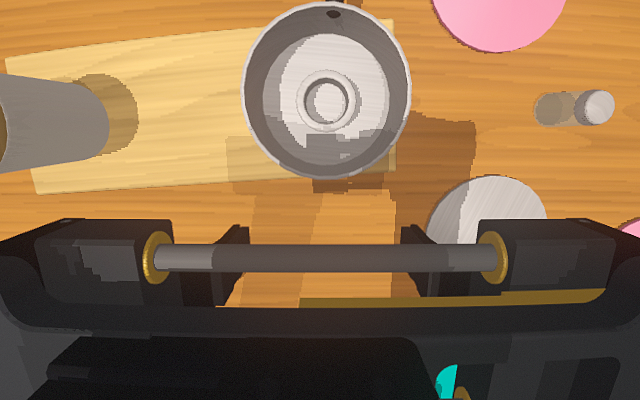

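The pan shows at (327,90) and the ring at (326,101). That puts the pan at (0.639, -0.159) and the ring at (0.637, -0.159), which is well centred. Next is the ramekin.

```bash
python3 -m handwheel '[100,-0.7,-0.9,0,0, 100,-0.8,-1,0,0, 100,-0.8,-1,0,0, 100,-0.8,-1,0,0, 100,-0.7,-0.85,0,0]'
python3 -m handwheel '[100,0,0,0,0, 100,0,0,1,0, 100,0,0,1,0, 100,0,0,1,0, 100,0,0,1,0]'
```

```text
time: 11.2
tcp_pos: [0.4319, -0.0146, 0.2099]
ee_rot: [0.0, 1.0, 0.001, 0.0]
force: [-0.0, 1.2, 0.7]
grip_width: 0.087
grasp_force: 0.0
time: 11.7
tcp_pos: [0.4342, -0.017, 0.089]
ee_rot: [0.0, 1.0, -0.0, 0.001]
force: [-0.0, 0.1, 0.5]
grip_width: 0.0872
grasp_force: 0.0
```

```bash
python3 -m handwheel '[100,0,0,1,0, 100,0,0,1,0, 100,0,0,0.5,0, 100,0,0,0.3,0, 100,0,0,0,0]'
python3 -m handwheel '[60,0,0,0,0, 60,0,0,0,0, 0,0,0,0,0, 0,0,0,0,0, 0,0,0,0,0]'
python3 -m handwheel '[0,0,0,0,0, 0,0,0,0,0, 0,0,0,0,0]'
```

```text
time: 12.2
tcp_pos: [0.4335, -0.017, 0.005]
ee_rot: [0.0, 1.0, -0.0, -0.001]
force: [0.5, 0.6, 0.1]
grip_width: 0.0872
grasp_force: 0.0
time: 12.7
tcp_pos: [0.4342, -0.0172, 0.0062]
ee_rot: [0.0, 1.0, -0.001, 0.001]
force: [-0.4, 0.7, 4.6]
grip_width: 0.0592
grasp_force: 29.2
time: 13.0
tcp_pos: [0.4342, -0.0171, 0.0062]
ee_rot: [0.0, 1.0, -0.001, 0.0]
force: [0.2, -0.4, 6.6]
grip_width: 0.0596
grasp_force: 29.1
```

```bash
python3 -m handwheel '[0,0,0,-0.3,0, 0,0,0,-0.7,0, 0,0,0,-1,0, 0,0,0,-1,0, 0,0,0,-1,0]'
python3 -m handwheel '[0,0,0,-1,0, 0,0.5,0.3,0,0, 0,0.9,0.6,0,0, 0,1,0.7,0,0, 0,1,0.7,0,0]'
python3 -m handwheel '[0,1,0.7,0,0, 0,1,0.7,0,0, 0,0.8,0.6,0,0, 0,0.5,0.4,0,0, 0,0,0,0,0]'
python3 - <<'E'
from h import *
P=camera_params("wrist");f=snap("wrist","w5");p,r,o=pose();print(p,o["grip_width"],o["grasp_force"])
z=p[2]-.0062+.03
for zr in([(z,.031)],[(z,.026)],[(z,.031),(z,.026)]): print(zr,fit(f,P,p[:2],zr,.015)[0]-p[:2])
E
```

```text
time: 13.5
tcp_pos: [0.4331, -0.0171, 0.127]
ee_rot: [-0.0, 1.0, -0.0, -0.0]
force: [0.9, -1.0, -1.5]
grip_width: 0.0595
grasp_force: 29.6
time: 14.0
tcp_pos: [0.5361, -0.0869, 0.156]
ee_rot: [0.0, 1.0, -0.0, -0.0]
force: [0.5, 0.3, -1.5]
grip_width: 0.0589
grasp_force: 29.6
time: 14.5
tcp_pos: [0.6355, -0.1608, 0.1551]
ee_rot: [0.0, 1.0, -0.002, 0.0]
force: [-1.3, -0.1, -2.0]
grip_width: 0.0591
grasp_force: 29.6
[ 0.63421567 -0.1590236   0.15504682] 0.059367853797494215 29.626206251996337
[(np.float64(0.17884682488681897), 0.031)] [-0.000375 -0.001125]
[(np.float64(0.17884682488681897), 0.026)] [ 0.00075 -0.006  ]
[(np.float64(0.17884682488681897), 0.031), (np.float64(0.17884682488681897), 0.026)] [-0.000375 -0.001125]
```

View pics/w5.png

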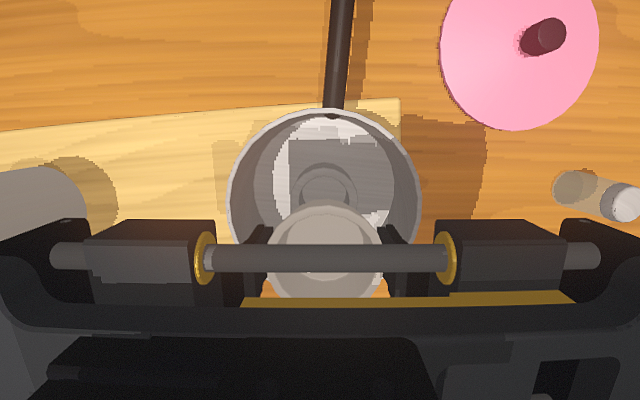

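The ramekin is held upright over the pan at (325,255), centred on the tool. Lowering gently.

```bash
python3 -m handwheel '[0,0.09,0,0.5,0, 0,0,0,0.9,0, 0,0,0,0.8,0, 0,0,0,0.4,0, 0,0,0,0,0]'
python3 -m handwheel '[0,0,0,0.05,0, 0,0,0,0.05,0, 0,0,0,0.03,0, 0,0,0,0,0]'
```

```text
time: 15.05
tcp_pos: [0.6351, -0.1571, 0.0752]
ee_rot: [-0.001, 1.0, 0.0, -0.003]
force: [0.8, 0.4, -2.2]
grip_width: 0.0588
grasp_force: 29.6
time: 15.45
tcp_pos: [0.6377, -0.1584, 0.0744]
ee_rot: [0.0, 1.0, -0.001, 0.001]
force: [-1.0, -0.2, -2.4]
grip_width: 0.0593
grasp_force: 29.6
```

```bash
python3 -m handwheel '[0,0,0.03,0.06,0, 0,0,0,0.03,0, 0,0,0,0.03,0, 0,0,0,0,0, 0,0,0,0,0]'
```

```text
time: 15.95
tcp_pos: [0.6373, -0.1592, 0.0701]
ee_rot: [0.0, 1.0, -0.001, -0.0]
force: [1.0, -0.5, -1.1]
grip_width: 0.0591
grasp_force: 29.6
```

```bash
python3 -m handwheel '[0,0,0,0.03,0, 0,0,0,0.02,0, 0,0,0,0,0]'
```

```text
time: 16.25
tcp_pos: [0.6375, -0.1592, 0.0694]
ee_rot: [0.0, 1.0, -0.001, 0.0]
force: [-1.2, 0.8, 2.5]
grip_width: 0.0591
grasp_force: 29.3
```

```bash
python3 -m handwheel '[72,0,0,0,0, 76,0,0,0,0, 80,0,0,0,0, 88,0,0,0,0, 88,0,0,0,0]'
python3 -m handwheel '[88,0,0,-0.5,0, 88,0,0,-1,0, 88,0,0,-1,0, 88,0,0,-1,0, 88,0,0,-1,0]'
python3 -m handwheel '[100,-1,0,0,0, 100,-1,0,0,0, 100,-1,0,0,0, 100,0,0,0,0, 100,0,0,0,0]'
python3 - <<'E'
from h import *
P=camera_params("wrist");f=snap("wrist","w6");p,r,o=pose();print(p,o["grip_width"],o["grasp_force"])
for zr in([(.1,.071)],[(.093,.031)],[(.093,.026)],[(.093,.031),(.093,.026)]): print(zr,fit(f,P,(.638,-.16),zr,.015))
E
```

```text
time: 16.75
tcp_pos: [0.6373, -0.1593, 0.0685]
ee_rot: [0.0, 1.0, -0.001, -0.0]
force: [-0.0, 0.2, 0.2]
grip_width: 0.0745
grasp_force: 0.0
time: 17.25
tcp_pos: [0.6374, -0.1592, 0.2062]
ee_rot: [0.0, 1.0, -0.001, 0.001]
force: [0.4, 0.0, 0.2]
grip_width: 0.0769
grasp_force: 0.0
time: 17.75
tcp_pos: [0.5476, -0.1593, 0.2051]
ee_rot: [0.0, 1.0, -0.001, 0.001]
force: [0.3, 0.2, -0.4]
grip_width: 0.087
grasp_force: 0.0
[ 0.54834197 -0.15915091  0.2048889 ] 0.08677054183097622 0.0
[(0.1, 0.071)] (array([ 0.639125, -0.15925 ]), np.float32(342.1076))
[(0.093, 0.031)] (array([ 0.63575, -0.1645 ]), np.float32(209.684))
[(0.093, 0.026)] (array([ 0.63575 , -0.158875]), np.float32(408.03574))
[(0.093, 0.031), (0.093, 0.026)] (array([ 0.63575, -0.1585 ]), np.float32(284.82388))
```

View pics/w6.png

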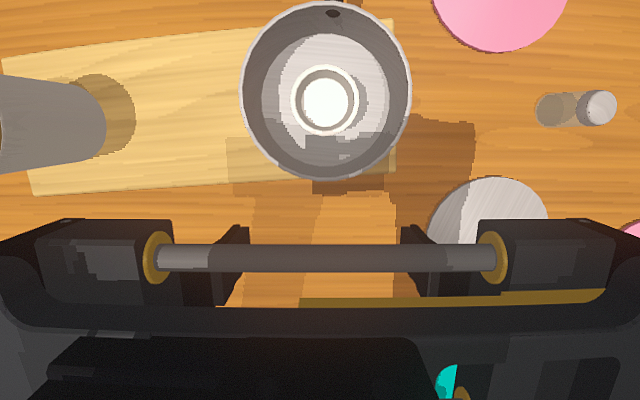

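The ramekin sits upright on the ring at (325,101). Next is the steel lid.

```bash
python3 -m handwheel '[100,-0.5,1,0,0, 100,-0.5,1,0,0, 100,-0.5,1,0,0, 100,-0.5,1,0,0, 100,-0.5,1,0,0]'
python3 -m handwheel '[100,0,1,0,0, 100,0,0.9,0,0, 100,0,0.2,0,0, 100,0,0,0,0, 100,0,0,0,0]'
python3 - <<'E'
from h import *
P=camera_params("wrist");f=snap("wrist","w7");p,r,o=pose();print(p,r.as_matrix().round(3).tolist())
for zr in([(.052,.012)],[(.048,.014)],[(.008,.082)],[(.005,.082)]): print(zr,fit(f,P,(.471,-.373),zr,.015))
E
```

```text
time: 18.3
tcp_pos: [0.473, -0.3103, 0.204]
ee_rot: [0.0, 1.0, -0.0, 0.001]
force: [-0.1, -0.5, 0.0]
grip_width: 0.0868
grasp_force: 0.0
time: 18.8
tcp_pos: [0.4731, -0.3704, 0.2035]
ee_rot: [-0.001, 1.0, 0.001, 0.0]
force: [-0.4, 0.8, -0.7]
grip_width: 0.087
grasp_force: 0.0
[ 0.47304641 -0.37016054  0.20359038] [[1.0, 0.002, 0.0], [0.002, -1.0, 0.001], [0.0, -0.001, -1.0]]
[(0.052, 0.012)] (array([ 0.472125, -0.37075 ]), np.float32(244.82616))
[(0.048, 0.014)] (array([ 0.474375, -0.370375]), np.float32(364.41003))
[(0.008, 0.082)] (array([ 0.472875, -0.37    ]), np.float32(318.33124))
[(0.005, 0.082)] (array([ 0.4725, -0.37  ]), np.float32(306.02725))
```

View pics/w7.png

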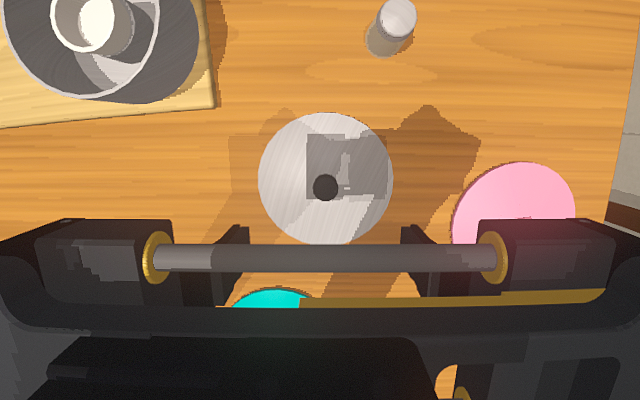

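The steel lid's knob is at (325,187), directly below the tool at (0.473, -0.370).

```bash
python3 -m handwheel '[70,0,0,1,0, 70,0,0,1,0, 70,0,0,1,0, 70,0,0,1,0, 70,0,0,1,0]'
python3 -m handwheel '[70,0,0,0.6,0, 70,0,0,0.4,0, 70,0,0,0,0, 0,0,0,0,0, 0,0,0,0,0]'
python3 -m handwheel '[0,0,0,0,0, 0,0,0,0,0, 0,0,0,0,0, 0,0,0,0,0, 0,0,0,0,0]'
```

```text
time: 19.35
tcp_pos: [0.473, -0.3704, 0.053]
ee_rot: [-0.0, 1.0, 0.001, 0.0]
force: [-0.2, 0.2, -0.4]
grip_width: 0.0626
grasp_force: 0.0
time: 19.85
tcp_pos: [0.4731, -0.3724, 0.025]
ee_rot: [0.001, 1.0, -0.0, 0.001]
force: [0.4, 0.1, -0.2]
grip_width: 0.0517
grasp_force: 0.0
time: 20.35
tcp_pos: [0.4723, -0.3718, 0.0241]
ee_rot: [-0.0, 1.0, -0.001, 0.0]
force: [-1.6, 1.6, 4.3]
grip_width: 0.0275
grasp_force: 30.0
```

```bash
python3 -m handwheel '[0,0,0,-0.3,0, 0,0,0,-0.7,0, 0,0,0,-1,0, 0,0,0,-1,0, 0,0,0,-1,0]'
python3 -m handwheel '[0,0,0,-1,0, 0,0,0,-0.5,0, 0,0.5,-0.5,0,0, 0,0.8,-1,0,0, 0,0.8,-1,0,0]'
python3 -m handwheel '[0,0.8,-1,0,0, 0,0.8,-1,0,0, 0,0.8,-1,0,0, 0,0.6,-0.8,0,0, 0,0.3,-0.5,0,0]'
python3 -m handwheel '[0,0.1,-0.2,0,0, 0,0,0,0,0, 0,0,0,0,0, 0,0,0,0,0]'
python3 - <<'E'
from h import *
P=camera_params("wrist");f=snap("wrist","w8");p,r,o=pose();print(p,r.as_matrix().round(3).tolist(),o["grip_width"])
z=p[2]-.024
for zr in([(z+.008,.082)],[(z+.005,.082)]): print(zr,fit(f,P,p[:2],zr,.015)[0]-p[:2])
E
```

```text
time: 20.85
tcp_pos: [0.4714, -0.372, 0.1444]
ee_rot: [-0.0, 1.0, -0.001, -0.001]
force: [-0.0, -0.5, -2.8]
grip_width: 0.0271
grasp_force: 30.0
time: 21.35
tcp_pos: [0.5348, -0.2972, 0.1886]
ee_rot: [0.0, 1.0, -0.002, -0.0]
force: [0.7, 0.5, -3.1]
grip_width: 0.0272
grasp_force: 30.0
time: 21.85
tcp_pos: [0.6355, -0.165, 0.1881]
ee_rot: [-0.001, 1.0, 0.001, -0.0]
force: [-0.2, -0.1, -3.3]
grip_width: 0.0272
grasp_force: 30.0
time: 22.25
tcp_pos: [0.6363, -0.1647, 0.1887]
ee_rot: [0.001, 1.0, -0.002, -0.0]
force: [-0.3, 0.1, -3.1]
grip_width: 0.027
grasp_force: 30.0
[ 0.63647812 -0.16439919  0.18873494] [[1.0, -0.004, -0.0], [-0.004, -1.0, -0.001], [-0.0, 0.001, -1.0]] 0.02699449197861459
[(np.float64(0.17273493741569393), 0.082)] [0. 0.]
[(np.float64(0.16973493741569393), 0.082)] [0.00075 0.     ]
```

View pics/w8.png

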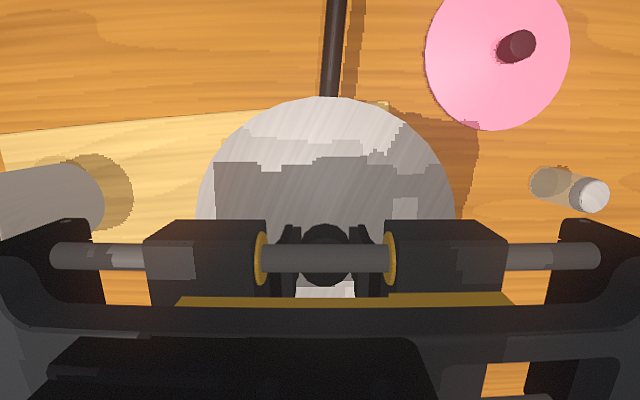

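The lid hangs level and centred on the tool over the pan, with its visible upper edge around (325,97). I'll correct the 5 mm and lower it.

```bash
python3 -m handwheel '[0,0.09,-0.16,0,0, 0,0,0,0.5,0, 0,0,0,0.8,0, 0,0,0,0.6,0, 0,0,0,0.2,0]'
python3 -m handwheel '[0,0,0,0,0, 0,0,0,0,0, 0,0,0,0,0]'
```

```text
time: 22.8
tcp_pos: [0.638, -0.157, 0.1222]
ee_rot: [-0.001, 1.0, -0.0, -0.003]
force: [-0.3, -0.1, -2.9]
grip_width: 0.0271
grasp_force: 30.0
time: 23.1
tcp_pos: [0.6409, -0.1575, 0.1268]
ee_rot: [0.0, 1.0, -0.001, 0.001]
force: [-0.3, -0.0, -2.4]
grip_width: 0.0271
grasp_force: 30.0
```

```bash
python3 -m handwheel '[0,-0.05,0.05,0.1,0, 0,0,0,0.08,0, 0,0,0,0.06,0, 0,0,0,0,0, 0,0,0,0,0]'
```

```text
time: 23.6
tcp_pos: [0.6384, -0.1593, 0.1192]
ee_rot: [0.0, 1.0, -0.001, 0.0]
force: [-3.2, -0.6, 3.0]
grip_width: 0.0269
grasp_force: 30.0
```

```bash
python3 -m handwheel '[45,0,0,0,0, 60,0,0,0,0, 70,0,0,0,0, 70,0,0,0,0, 70,0,0,-0.5,0]'
python3 -m handwheel '[70,0,0,-1,0, 70,0,0,-1,0, 100,-1,0,-1,0, 100,-1,0,0,0, 100,-1,0,0,0]'
python3 -m handwheel '[100,0,0,0,0, 100,0,0,0,0]'
python3 - <<'E'
from h import *
P=camera_params("wrist");f=snap("wrist","w9");p,r,o=pose();print(p)
for zr in([(.102,.082)],[(.147,.012)],[(.143,.014)]): print(zr,fit(f,P,(.639,-.16),zr,.015))
g=snap("scene","s9");Q=camera_params("scene");print(fit(g,Q,(.639,-.16),[(.102,.082)],.015))
print([(c,round(d["conf"],2),d["at"]) for c in["wrist"] for d in outline_of(c,"lid")])
u=proj([(.639,-.16,.1)],Q)[0].astype(int);cv2.imwrite("pics/c9.png",np.hstack([cv2.resize(g[u[1]-50:u[1]+50,u[0]-50:u[0]+50],(400,400)),f[:400,130:530]]))
E
```

```text
time: 24.1
tcp_pos: [0.637, -0.1586, 0.1317]
ee_rot: [-0.0, 1.0, -0.0, -0.002]
force: [0.2, 0.1, -1.0]
grip_width: 0.0569
grasp_force: 0.0
time: 24.6
tcp_pos: [0.5486, -0.1589, 0.226]
ee_rot: [0.001, 1.0, -0.0, 0.002]
force: [-0.2, 0.5, -0.7]
grip_width: 0.0777
grasp_force: 0.0
time: 24.8
tcp_pos: [0.5489, -0.159, 0.2249]
ee_rot: [0.0, 1.0, -0.001, 0.001]
force: [0.5, 0.3, -0.4]
grip_width: 0.0855
grasp_force: 0.0
[ 0.54951427 -0.15883074  0.22458757]
[(0.102, 0.082)] (array([ 0.639375, -0.158875]), np.float32(231.8922))
[(0.147, 0.012)] (array([ 0.63975 , -0.157375]), np.float32(274.09024))
[(0.143, 0.014)] (array([ 0.638625, -0.158875]), np.float32(515.9061))
(array([ 0.637125, -0.16375 ]), np.float32(261.2785))
[('wrist', 0.96, [444.6, 380.8]), ('wrist', 0.69, [490.9, 23.0]), ('wrist', 0.65, [327.7, 95.4]), ('wrist', 0.59, [628.5, 223.2])]
```

View pics/c9.png

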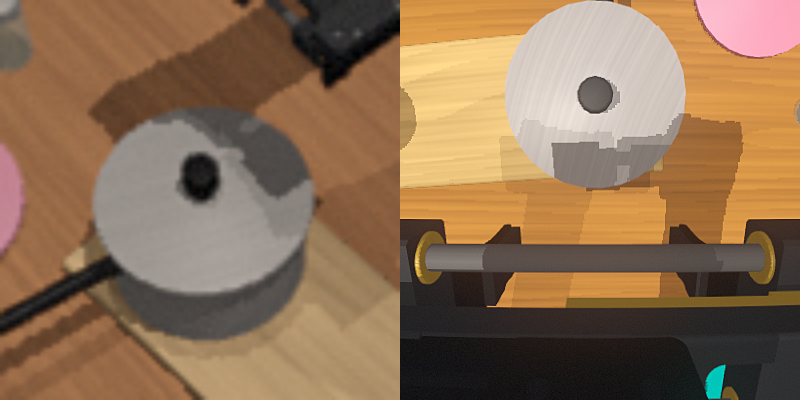

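The lid is home and level, centred at (0.639, -0.159). Now I'll turn the gripper a quarter so it closes along x between pan and canister, and go to the timer.

```bash
python3 -m handwheel '[100,0,0,0,-0.95, 100,0,0,0,-0.95, 100,0,0,0,-0.95, 100,0,0,0,-0.95, 100,0,0,0,-0.95]'
python3 -m handwheel '[100,0,0,0,-0.95, 100,0,0,0,-0.95, 100,0,0,0,-0.95, 100,0,0,0,-0.95, 100,0,0,0,-0.95]'
python3 -m handwheel '[100,0,0,0,-0.95, 100,0,0,0,0, 100,1,-0.3,0,0, 100,1,-0.3,0,0, 100,1,-0.3,0,0]'
python3 -m handwheel '[100,1,-0.3,0,0, 100,1,-0.3,0,0, 100,1,-0.3,0,0, 100,1,-0.3,0,0, 100,1,-0.3,0,0]'
python3 -m handwheel '[100,1,-0.4,0,0, 100,1,-0.4,0,0, 100,1,-0.3,0,0, 100,0,0,0,0, 100,0,0,0,0]'
python3 - <<'E'
from h import *
P=camera_params("wrist");f=snap("wrist","w10");p,r,o=pose();print(p,r.as_matrix().round(3).tolist(),o["qpos"].round(2))
for zr in([(.046,.028)],[(.06,.022)]): print(zr,fit(f,P,(.4255,.215),zr,.015))
E
```

```text
time: 25.45
tcp_pos: [0.5495, -0.1586, 0.2232]
ee_rot: [-0.0, 0.936, 0.351, 0.0]
force: [0.8, 0.8, -0.5]
grip_width: 0.087
grasp_force: 0.0
time: 25.95
tcp_pos: [0.5495, -0.1587, 0.2233]
ee_rot: [-0.0, 0.755, 0.656, 0.0]
force: [0.8, 0.2, 0.0]
grip_width: 0.0872
grasp_force: 0.0
time: 26.45
tcp_pos: [0.5222, -0.0677, 0.2233]
ee_rot: [-0.0, 0.71, 0.704, 0.0]
force: [1.0, 0.3, -0.1]
grip_width: 0.0866
grasp_force: 0.0
time: 26.95
tcp_pos: [0.4776, 0.083, 0.2236]
ee_rot: [-0.0, 0.71, 0.704, 0.0]
force: [0.7, -0.5, 0.3]
grip_width: 0.0865
grasp_force: 0.0
time: 27.45
tcp_pos: [0.4452, 0.1722, 0.2235]
ee_rot: [0.0, 0.709, 0.705, 0.0]
force: [0.0, -0.4, 0.1]
grip_width: 0.0869
grasp_force: 0.0
[0.44552114 0.17116222 0.22337608] [[0.007, 1.0, 0.0], [1.0, -0.007, -0.0], [-0.0, 0.0, -1.0]] [ 0.13  0.2  -0.66  1.96  0.14  1.03 -0.6 ]
[(0.046, 0.028)] (array([0.42625 , 0.217625]), np.float32(487.5386))
[(0.06, 0.022)] (array([0.43   , 0.21425]), np.float32(310.40482))
```

View pics/w10.png

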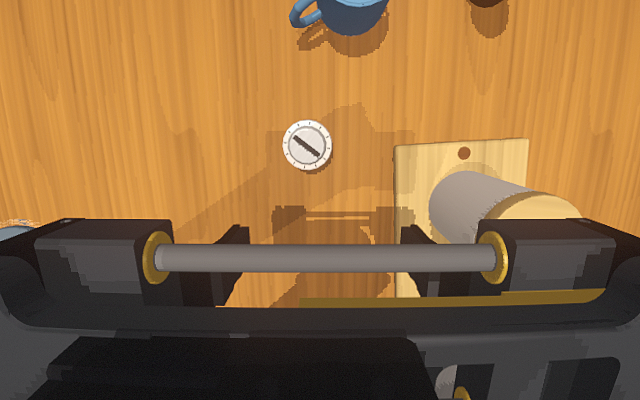

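The timer is at (307,145), about (0.426, 0.216).

```bash
python3 -m handwheel '[100,0.8,-0.4,0,0, 100,0.7,-0.25,0,0, 100,0,0,1,0, 100,0,0,1,0, 100,0,0,1,0]'
python3 -m handwheel '[100,0,0,1,0, 100,0,0,0,0, 100,0,0,0,0]'
```

```text
time: 28.0
tcp_pos: [0.4268, 0.2153, 0.1325]
ee_rot: [0.0, 0.71, 0.704, 0.0]
force: [-0.6, -0.8, -0.7]
grip_width: 0.0868
grasp_force: 0.0
time: 28.3
tcp_pos: [0.4263, 0.216, 0.1036]
ee_rot: [-0.0, 0.709, 0.705, -0.0]
force: [0.1, -0.6, 0.0]
grip_width: 0.0871
grasp_force: 0.0
```

```bash
python3 -m handwheel '[100,0,0,1,0, 100,0,0,1,0, 100,0,0,0.6,0, 100,0,0,0.3,0, 100,0,0,0,0]'
python3 -m handwheel '[0,0,0,0,0, 0,0,0,0,0, 0,0,0,0,0, 0,0,0,0,0, 0,0,0,0,0]'
python3 -m handwheel '[0,0,0,0,0, 0,0,0,-0.5,0, 0,0,0,-1,0, 0,0,0,-1,0, 0,0,0,-1,0]'
```

```text
time: 28.8
tcp_pos: [0.4265, 0.2167, 0.0169]
ee_rot: [0.0, 0.709, 0.705, 0.0]
force: [0.4, -0.1, -0.2]
grip_width: 0.0867
grasp_force: 0.0
time: 29.3
tcp_pos: [0.4258, 0.2167, 0.0167]
ee_rot: [0.0, 0.709, 0.706, 0.0]
force: [0.8, -0.5, 3.3]
grip_width: 0.055
grasp_force: 30.2
time: 29.8
tcp_pos: [0.4251, 0.2165, 0.1221]
ee_rot: [-0.0, 0.709, 0.706, -0.001]
force: [0.6, -0.3, -1.6]
grip_width: 0.0554
grasp_force: 30.0
```

```bash
python3 - <<'E'
from h import *
from scipy.optimize import minimize
def grad(img):
    g=cv2.GaussianBlur(img.astype(np.float32),(0,0),1.2)
    return np.minimum(np.sqrt(sum(cv2.Sobel(g[:,:,k],5,1,0)**2+cv2.Sobel(g[:,:,k],5,0,1)**2 for k in range(3))),300)
t=np.linspace(-1,1,150); h=np.ones(150)
rect=np.r_[np.c_[.085*h,.23*t],np.c_[-.085*h,.23*t],np.c_[.085*t,.23*h],np.c_[.085*t,-.23*h]]
def sc(v,m,P):
    c,s=np.cos(v[2]),np.sin(v[2]); X=rect@np.array([[c,s],[-s,c]])+v[:2]
    q=proj(np.c_[X,np.full(len(X),.018)],P).astype(np.float32)
    return cv2.remap(m,q[:,:1],q[:,1:],cv2.INTER_LINEAR).mean()
M={c:(grad(cv2.imread(f"pics/{n}.png")),camera_params(c)) for c,n in(("top","t0"),("scene","s0"))}
for cs in(["top"],["scene"],["top","scene"]):
    f=lambda v:sum(sc(v,*M[c]) for c in cs)
    b=max(((f((x,y,a)),x,y,a) for x in np.arange(.62,.645,.002) for y in np.arange(-.025,.01,.002) for a in np.arange(.02,.09,.007)))
    r=minimize(lambda v:-f((v[0],v[1],v[2]/10)),[b[1],b[2],b[3]*10],method="Nelder-Mead",options={"initial_simplex":np.array([[b[1],b[2],b[3]*10]]*4)+np.vstack([np.zeros(3),np.eye(3)*[.003,.003,.1]])})
    v=r.x*[1,1,.1]; ax=np.array([-np.sin(v[2]),np.cos(v[2])]); print(cs,v.round(4),-r.fun,"pot",(v[:2]-.15*ax).round(4),"can",(v[:2]+.15*ax).round(4),"from pot",(np.array([.639,-.1592])+.15*ax).round(4))
E
```

```text
['top'] [ 0.6319 -0.0109  0.0613] 121.77992248535156 pot [ 0.641  -0.1606] can [0.6227 0.1388] from pot [ 0.6298 -0.0095]
['scene'] [ 0.6285 -0.0132  0.0621] 134.9249725341797 pot [ 0.6378 -0.1629] can [0.6192 0.1365] from pot [ 0.6297 -0.0095]
['top', 'scene'] [ 0.6295 -0.0124  0.0622] 246.2205047607422 pot [ 0.6388 -0.1621] can [0.6201 0.1373] from pot [ 0.6297 -0.0095]
```

```bash
python3 -m handwheel '[0,0,0,-1,0, 0,0,0,-1,0, 0,0,0,-1,0, 0,-0.5,0.3,0,0, 0,-1,0.7,0,0]'
python3 -m handwheel '[0,-1,0.7,0,0, 0,-1,0.7,0,0, 0,-1,0.8,0,0, 0,-1,1,0,0, 0,-1,1,0,0]'
python3 -m handwheel '[0,-0.7,1,0,0, 0,-0.3,0.5,0,0, 0,0,0.1,0,0, 0,0,0,0,0, 0,0,0,0,0]'
```

```text
time: 30.3
tcp_pos: [0.4546, 0.1738, 0.2127]
ee_rot: [0.0, 0.706, 0.708, 0.001]
force: [1.7, 0.3, -2.3]
grip_width: 0.0555
grasp_force: 30.0
time: 30.8
tcp_pos: [0.5812, 0.0196, 0.211]
ee_rot: [-0.0, 0.709, 0.706, -0.0]
force: [0.4, -0.2, -1.6]
grip_width: 0.0552
grasp_force: 30.0
time: 31.3
tcp_pos: [0.6274, -0.0075, 0.2113]
ee_rot: [-0.001, 0.708, 0.706, -0.0]
force: [0.1, -0.4, -1.2]
grip_width: 0.0553
grasp_force: 30.0
```

```bash
python3 -m handwheel '[0,-0.08,0.09,0.5,0, 0,0,0,1,0, 0,0,0,1,0, 0,0,0,1,0, 0,0,0,1,0]'
python3 -m handwheel '[0,0,0,0.8,0, 0,0,0,0.2,0, 0,0,0,0,0, 0,0,0,0,0, 0,0,0,0,0]'
```

```text
time: 31.8
tcp_pos: [0.6304, -0.0112, 0.0747]
ee_rot: [-0.0, 0.708, 0.706, -0.0]
force: [0.2, -0.0, -1.3]
grip_width: 0.0554
grasp_force: 30.0
time: 32.3
tcp_pos: [0.6325, -0.0114, 0.0481]
ee_rot: [0.001, 0.709, 0.706, 0.001]
force: [0.3, -0.3, -1.5]
grip_width: 0.0554
grasp_force: 30.0
```

```bash
python3 -m handwheel '[0,0.03,-0.08,0.2,0, 0,0,0,0.1,0, 0,0,0,0.05,0, 0,0,0,0,0, 0,0,0,0,0]'
```

```text
time: 32.8
tcp_pos: [0.6291, -0.0107, 0.036]
ee_rot: [0.0, 0.709, 0.706, 0.0]
force: [-0.1, 0.5, -1.7]
grip_width: 0.0549
grasp_force: 30.0
```

```bash
python3 -m handwheel '[0,0,0.02,0.05,0, 0,0,0,0.03,0, 0,0,0,0,0, 0,0,0,0,0]'
```

```text
time: 33.2
tcp_pos: [0.6298, -0.0106, 0.0348]
ee_rot: [0.0, 0.709, 0.706, -0.0]
force: [-2.5, -0.2, 6.1]
grip_width: 0.0554
grasp_force: 30.0
```

Contact. I'll release, rise and retreat towards the robot, then check everything from all the cameras.

```bash
python3 -m handwheel '[70,0,0,0,0, 80,0,0,0,0, 90,0,0,0,0, 90,0,0,0,0, 90,0,0,-0.4,0]'
python3 -m handwheel '[90,0,0,-1,0, 90,0,0,-1,0, 90,0,0,-1,0, 90,0,0,-1,0, 90,0,0,-1,0]'
python3 -m handwheel '[90,-1,-0.5,-0.5,0, 90,-1,-1,0,0, 90,-1,-1,0,0, 90,-1,-0.5,0,0, 90,0,0,0,0]'
python3 - <<'E'
from h import *
P=camera_params("wrist");f=snap("wrist","w11");p,r,o=pose();print(p,o["time"])
g=snap("scene","s11");T=snap("top","t11")
for n,im,c in(("w",f,P),("s",g,camera_params("scene")),("t",T,camera_params("top"))):
    print(n,"timer",fit(im,c,(.63,-.0105),[(.064,.028)],.015),"lid",fit(im,c,(.639,-.159),[(.102,.082)],.012),"can?",fit(im,c,(.62,.1373),[(.145,.046)],.012))
u=proj([(.63,-.0,.05)],camera_params("scene"))[0].astype(int)
cv2.imwrite("pics/c11.png",np.hstack([cv2.resize(g[u[1]-100:u[1]+100,u[0]-100:u[0]+100],(400,400)),f[:400,130:530]]))
E
```

```text
time: 33.7
tcp_pos: [0.6282, -0.0109, 0.0443]
ee_rot: [-0.001, 0.709, 0.706, -0.001]
force: [-0.2, -0.5, 0.4]
grip_width: 0.0768
grasp_force: 0.0
time: 34.2
tcp_pos: [0.6295, -0.0105, 0.1978]
ee_rot: [0.0, 0.709, 0.706, 0.0]
force: [0.2, 0.2, 0.4]
grip_width: 0.0782
grasp_force: 0.0
time: 34.7
tcp_pos: [0.5366, -0.136, 0.2112]
ee_rot: [0.001, 0.712, 0.703, -0.002]
force: [0.0, -0.7, -0.2]
grip_width: 0.0784
grasp_force: 0.0
[ 0.53812034 -0.1329709   0.21141761] 34.75
w timer (array([ 0.63    , -0.010125]), np.float32(304.80963)) lid (array([ 0.6399, -0.159 ]), np.float32(221.46541)) can? (array([0.6335, 0.1508]), np.float32(0.0))
s timer (array([ 0.62925 , -0.012375]), np.float32(251.49712)) lid (array([ 0.6369, -0.1635]), np.float32(263.51517)) can? (array([0.614 , 0.1325]), np.float32(169.26637))
t timer (array([ 0.62925, -0.01125]), np.float32(233.69655)) lid (array([ 0.6525, -0.1638]), np.float32(84.66017)) can? (array([0.626 , 0.1424]), np.float32(169.29898))
```

View pics/c11.png

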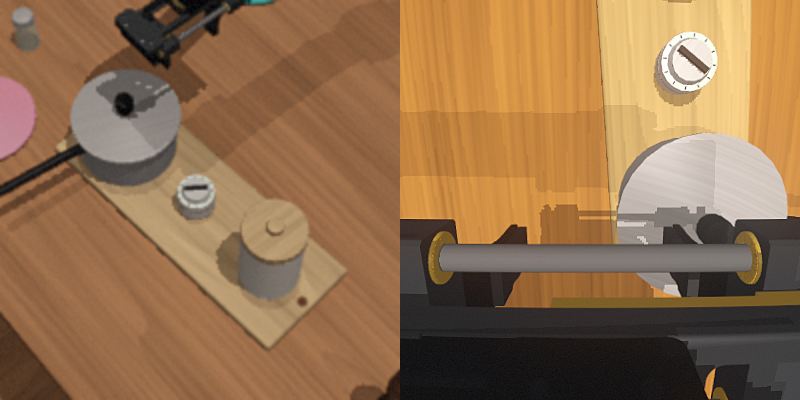

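The timer stands upright on the board at (0.630, -0.011), within about 3 mm of the board centre found by each camera. The lid is level, and the arm is clear of everything, so I'm handing in.

```bash
python3 -c "
from bench import *
print(hand_in())"
```

```text
the job is handed in; nothing more can be done
None
```

The job is handed in, at about 35 s of the 96 s allowed: the ring stands in the pan with the ramekin upright on it and the lid level and home, the timer stands within about 3 mm of the board's centre, and I did not handle the mug, mill or shaker; the result of the judging was not shown.

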